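# Pull the rear vent flap of the drying box shut with the hook rod

### The arm

A 7-joint arm with a two-finger parallel gripper is mounted at the origin on a cart in front of the work surface, level with it; the furniture and walls round the work are solid. World frame = base frame: x ahead of the robot, y to its left, z up, the work surface at z = 0. Lengths are in m, angles in rad, forces in N, time in s.
With the tool pointing down it reaches from about 0.35 to 0.9 m from the base axis. Payload 19.9 kg.
Tool frame: the origin (TCP) lies at the centre of the arm's flange, where the gripper is bolted on; the fingertips stand 173 mm ahead of it and the grasp point (between the pads) lies 155 mm ahead of it; z points along the fingers, y is the direction in which the jaws open and shut (so a half turn about z gives the same grasp; the last joint's range is limited). The gripper opens to 85 mm and grips with 20 to 120 N. Pads are 22 mm wide; open, the fingers measure 114 mm over their backs; the gripper's body (76 mm by 85 mm) begins 54 mm behind the grasp point. The pads swing forward as they close: fully open they stand 13 mm farther back than shut.
Start: joints at [-1.351, 0.417, -0.01, 1.614, 0.005, 1.111, -0.053], TCP at [0.162, 0.604, 0.405] pointing down, gripper open.
Joint ranges: [-2.81, 2.81], [-0.39, 2.02], [-1.27, 1.25], [0.06, 2.57], [-1.19, 4.33], [0.19, 2], [-2.82, 2.82]. Speed limits (rad/s): [1.89, 1.89, 2.39, 2.39, 3.01, 3.01, 3.01].

### API

Orientations are given as a rotation vector (axis times angle).
In Python, from workcell import readout, vision, ctrl gives the robot as it stands.
- The arm moves only by the tool arm_command, never from a script. Its argument "targets" is a list of rows, each a list of 5 numbers: the opening, from 0 (shut) to 1 (fully open), then the shift along the tool's x, y, z in m, then the turn about the tool's z in degrees. A call has 1 to 12 rows; each row shifts and turns the pose as measured when the row begins, along the tool's axes as they then stand; what a row does not reach is not made up. A row lasts 1/12 s, in which the tool goes at most 41.7 mm and 7.16 degrees, less where a joint would pass 70% of its speed; a pose out of reach is approached as far as the arm can. A call with a gripper value outside its range is refused whole. The fingers move at their own pace and stop on an object; "grip_force" is the grip in N (left out, the last holds). Time passes only in rows, so rows that do not move let the fingers close. It gives the time, the measured TCP pose, the force and the opening at its end, in the units of the state.
- readout.get_obs(): the state, without advancing time (a new reading comes with each control period).
- vision.snapshot(name): name is "scene" or "side" or "wrist"; returns the picture (400x640x3 uint8, red, green, blue); there is no depth.
- vision.calibration(name): a dict with "fx", "fy", "cx", "cy" (pixels), "cam_to_world" (4x4, takes a point from camera to world coordinates). Camera axes: x right, y down, z forward; pixel columns grow to the right and rows downward; lengths in m; the calibration is good to about 2 mm. A picture is of the moment at which its call begins: read the wrist's pose just before it. calibration takes no time and is no camera call; for the wrist camera it gives the pose at the moment of the call.
- ctrl.close_job(): hands the job in, once; it reports no verdict.
The state is a dict: "time": time; "joints": joint angles; "joint_vel": joint speeds; "joint_efforts": joint torques, N m; "eef_pos": TCP position; "ee_rot": TCP orientation; "wrist_force": force on the tool from outside, world axes, zero at the start; "wrist_torque": the same for the moment, N m; "gripper_width": opening from 0.0 (shut) to 1.0 (fully open).
Only numpy, scipy, OpenCV 4.12 (cv2) and the standard library are available. Lean on these libraries where they do the work, as an engineer would, in place of code of your own. Each camera call takes 0.05 s, during which the arm holds its last target. There are 200 camera calls.

### The job

The vent flap behind the small drying box stands open. Take the hook rod from its rest, drop its hook into the flap's ring eye, and pull the flap shut, gently but fully home, so that the spring catch keeps it shut; then unhook the rod and lay it back in both slots of its rest with the hook hanging down. Touch the box and its flap with nothing but the rod, and leave the glue bottle, the stamp and the ribbon spool where they are.

Things in the scene. Friction and masses are not known exactly. Their poses are not given: they have to be found in the camera images.
- drying_box: Fixed plywood drying box, 100 (x) x 180 (y) x 170 mm high, roof 106 x 190 mm, with a clear front pane; a closed oval box dries inside. Origin: centre of its underside; its +x points from the clear front to the back, where the flap is. The flap's hinge line is parallel to its y, at x = +56 mm, z = 60 mm.
- flap (a joint): Angle (rad) of the rear flap on its bottom hinge: 0 = upright; grows as its top leans away behind the box. A stay spring pushes it open to 0.2 or more unless caught. Stop and spring catch are adjustable as one: the stop lies anywhere from 0 to -0.135. Pull at the ring: 1-3 N; about 0.1 before the stop it climbs to some 8 N, falls to nothing as the catch snaps over, then the hard stop.
- vent_flap: The grey flap panel with its brass ring eye, 156 mm wide, top edge 100 mm from the hinge. Origin on the hinge line at mid width; z runs up the panel to the eye, x points out at the back. The ring stands 50 mm above the panel's top edge on a brass stem that is on its far (+x) side.
- eye (a point): Centre of the brass ring eye, at (-16, 0, 150) mm in the flap's frame; ring hole 22 mm, wire 4.5 mm thick. The hole faces up: it is level at flap angle 0.22 and tips with the flap. With the flap upright it is 210 mm above the surface.
- hook_rod: Loose rod, 0.15 kg. Handle: wooden bar 150 long (x) x 18 wide (y) x 20 mm high (z), red band at the tail. Origin: centre of the handle. A steel rod 8 mm thick runs on from it in +x to x = 190 mm, where a round pin 6 mm thick bends off square along -z (down); pin tip 40 mm below the rod's axis.
- hook_pin (a point): Middle of the hook's free pin, at (190, 0, -20) mm in the rod's frame.
- rod_rest: Fixed dark wooden rest, base 150 (x) x 64 (y) x 10 mm, two uprights 12 mm thick at x = +/-55 mm. Each has a slot 27 mm wide, flared at its open top 90 mm above the surface, its floor 60 mm above the surface; the axis of the handle lying in it is at 70 mm. Origin: centre of the underside; x runs along the rod. At the start the hook overhangs the +x end.
- glue_bottle: Glue bottle, 55 mm diameter, 160 mm tall, standing beside the box; origin at the centre of its underside.
- rubber_stamp: Wooden hand stamp, 32 x 44 x 68 mm high, standing in front of the box; origin at the centre of its underside.
- ribbon_spool: Ribbon spool, 82 mm diameter, 18 mm high, lying on the box's roof to one side; origin at the centre of its underside.

How it is judged:
By the outcome, as a careful person would: the job done as asked, in the order asked, and still so for the second after the job is handed in, with the robot touching nothing.
It also fails if it takes over 72 s, if anything falls off the work surface, if the arm or the gripper's body presses on something with over 40 N, if the wrist force passes 120 N, or if a joint passes its speed limit or range.

## Working session

There is one attempt and no reset: what is moved stays moved. The work goes in short steps, Python scripts to look and compute and a tool call to move; the robot and the scene stay as the last step left them, time stands still between calls to the robot, and variables do not carry over. Pictures are saved under pics/ and viewed, about 8 in all and at most 12, crops included, and the job is handed in when it is done.

Besides the shell and the picture viewer there is one more tool, called as name(argument=value, ...), one argument or row to a line, values as JSON. arm_command: Moves the arm, as the interface text tells. Its arguments: {"type":"object","properties":{"targets":{"type":"array"},"grip_force":{"type":"number"}},"required":["targets"]}

```bash
mkdir -p pics; ls; python3 - <<'E'
from workcell import readout, vision
import cv2,numpy as np
np.set_printoptions(precision=4,suppress=True)
o=readout.get_obs();print(o)
for n in("scene","side","wrist"):
    c=vision.calibration(n);print(n,c['fx'],c['fy'],c['cx'],c['cy']);print(np.array(c['cam_to_world']))
    cv2.imwrite(f'pics/{n}0.png',vision.snapshot(n)[:,:,::-1])
E
```

```text
pics
{'time': 0.0, 'joints': array([-1.3505,  0.418 , -0.0103,  1.6142,  0.0047,  1.1107, -0.053 ]), 'joint_vel': array([-0.0014, -0.0002,  0.0002, -0.0009, -0.0009, -0.0002, -0.0001]), 'joint_efforts': array([ -0.0006, -86.4437,   0.6786, -43.4903,   0.019 ,   0.0072,
         0.0001]), 'eef_pos': array([0.1617, 0.6036, 0.4041]), 'ee_rot': array([-0.4101, -3.1147,  0.0019]), 'wrist_force': array([0.7803, 0.2187, 0.2079]), 'wrist_torque': array([-0.0221,  0.0524,  0.0186]), 'gripper_width': 1.000086054273996}
scene 455.5657786757809 455.5657786757809 312.808231407672 201.1772000260199
[[ 0.8382  0.413  -0.3561  0.9268]
 [ 0.5452 -0.6464  0.5338 -0.4944]
 [-0.0097 -0.6416 -0.767   0.9669]
 [ 0.      0.      0.      1.    ]]
side 455.9269221317718 455.9269221317718 329.7787145662229 203.9768098454875
[[-0.9991 -0.0005  0.0423  0.4988]
 [-0.0353  0.5593 -0.8282  1.1083]
 [-0.0232 -0.8289 -0.5589  0.8224]
 [ 0.      0.      0.      1.    ]]
wrist 349.9446805254802 349.9446805254802 317.71426056684356 195.41988855824465
[[ 0.258   0.9306  0.2595  0.0954]
 [ 0.9661 -0.2485 -0.0696  0.6201]
 [-0.0003  0.2686 -0.9632  0.3733]
 [ 0.      0.      0.      1.    ]]
```

View pics/scene0.png

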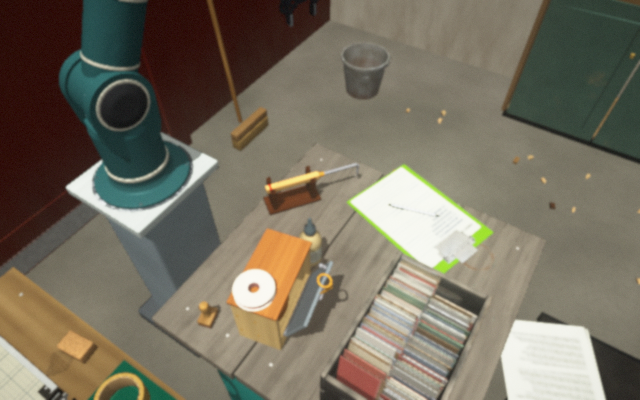

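View pics/side0.png

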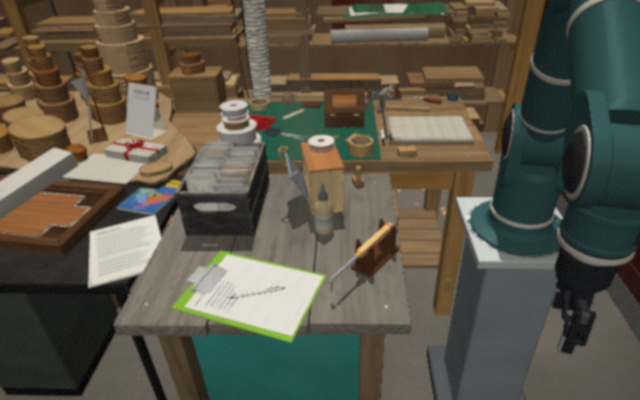

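```bash
cat > h.py <<'E'
from workcell import readout, vision
import cv2,numpy as np
from scipy.spatial.transform import Rotation as R
np.set_printoptions(precision=4,suppress=True)
def ray(n,p,c=None):
    c=c or vision.calibration(n);T=np.array(c['cam_to_world'])
    d=T[:3,:3]@np.array([(p[0]-c['cx'])/c['fx'],(p[1]-c['cy'])/c['fy'],1]);return T[:3,3],d/np.linalg.norm(d)
def onz(n,p,z,c=None):
    o,d=ray(n,p,c);return o+d*(z-o[2])/d[2]
def tri(a,pa,b,pb,ca=None,cb=None):
    o,d=ray(a,pa,ca);q,e=ray(b,pb,cb)
    s=np.linalg.lstsq(np.c_[d,-e],q-o,rcond=None)[0]
    return (o+d*s[0]+q+e*s[1])/2,np.linalg.norm(o+d*s[0]-q-e*s[1])
def proj(n,P,c=None):
    c=c or vision.calibration(n);T=np.linalg.inv(np.array(c['cam_to_world']));v=T[:3,:3]@np.asarray(P)+T[:3,3]
    return np.array([c['fx']*v[0]/v[2]+c['cx'],c['fy']*v[1]/v[2]+c['cy']])
def crop(f,x,y,w,h,s):
    return cv2.resize(cv2.imread(f)[y:y+h,x:x+w],None,fx=s,fy=s,interpolation=cv2.INTER_CUBIC)
E
python3 - <<'E'
from h import *
a=crop('pics/scene0.png',225,155,140,195,3);b=crop('pics/side0.png',270,125,126,195,3)
cv2.imwrite('pics/c0.png',np.hstack([a,b]))
print(tri('scene',(324,282),'side',(283,150)))
print(tri('scene',(357,165),'side',(331,286)))
print(tri('scene',(267,187),'side',(391,228)))
E
```

```text
(array([ 0.6971, -0.1146,  0.1934]), np.float64(0.0009672674476276196))
(array([0.5387, 0.3178, 0.0545]), np.float64(0.006230140778557623))
(array([0.3828, 0.1067, 0.0683]), np.float64(0.0032182725784929665))
```

View pics/c0.png

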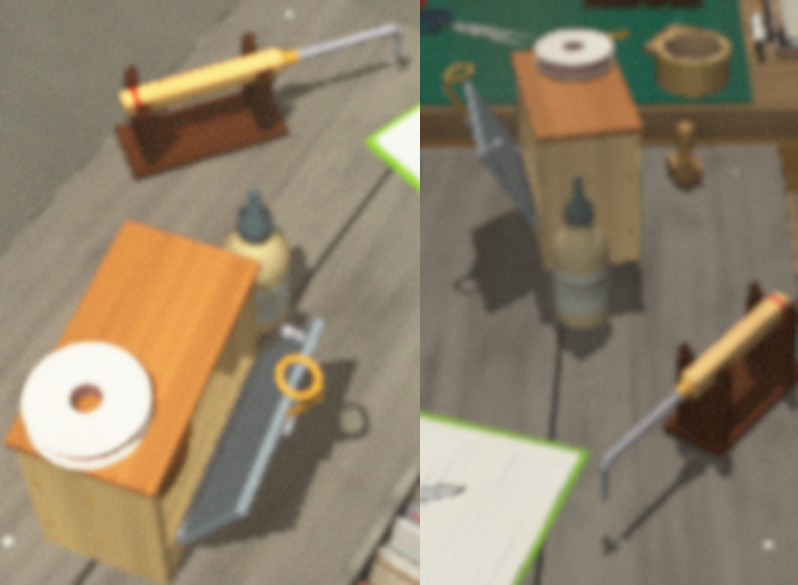

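```bash
python3 - <<'E'
from h import *
for k,p,q in(('ring',(324.7,280.7),(283,151)),('corner',(356,165),(331.3,279)),('tip',(358.3,176.3),(331.7,291)),('tail',(267.3,188.3),(391.7,224)),('ferrule',(323.5,174),(358,255))): print(k,*tri('scene',p,'side',q))
for p in((267.3,229),(311,243.3),(276.7,320),(228.3,302.7)): print('roof',onz('scene',p,.17))
for p in((267.3,188.3),(356,165),(323,174)): print('rod z.07',onz('scene',p,.07))
# rest base corners scene
for p in((117,130),(135,176),(285,132)): print('base',onz('scene',(p[0]/3+225,p[1]/3+155),.01))
# roof from side: crop corners
for p in((513,52),(610,55),(640,125),(532,138)): print('roof side',onz('side',((p[0]-420)/3+270,p[1]/3+125),.17))
# bottle, stamp, spool
print('bottle',tri('scene',(253/3+225,197/3+155),'side',(158/3+270,182/3+125)),'spool',onz('scene',(86/3+225,398/3+155),.188), 'stamp',onz('scene',(208,322),.01))
E
```

```text
ring [ 0.6965 -0.1107  0.1921] 0.0013893253409854808
corner [0.5396 0.3063 0.0656] 0.0031832122922376208
tip [0.5442 0.307  0.0246] 0.006766944265863633
tail [0.3847 0.0998 0.0743] 0.005776997033498748
ferrule [0.4792 0.2256 0.0701] 0.006450840796895714
roof [ 0.5165 -0.059   0.17  ]
roof [ 0.617  -0.0393  0.17  ]
roof [ 0.6581 -0.2195  0.17  ]
roof [ 0.5587 -0.2411  0.17  ]
rod z.07 [0.3854 0.1024 0.07  ]
rod z.07 [0.5398 0.3023 0.07  ]
rod z.07 [0.4815 0.2249 0.07  ]
base [0.3636 0.1077 0.01  ]
base [0.4097 0.0732 0.01  ]
base [0.495  0.1888 0.01  ]
roof side [ 0.6532 -0.2126  0.17  ]
roof side [ 0.549  -0.2043  0.17  ]
roof side [ 0.5155 -0.0527  0.17  ]
roof side [ 0.6187 -0.028   0.17  ]
bottle (array([0.5727, 0.0213, 0.1509]), np.float64(0.00012165908745705089)) spool [ 0.5876 -0.1957  0.188 ] stamp [ 0.4771 -0.2519  0.01  ]
```

arm_command(
  targets=[
    [1,0,0,0,7],
    [1,0,0,0,7],
    [1,0,0,0,7],
    [1,0,0,0,7],
    [1,0,0,0,7],
    [1,0,0,0,7],
    [1,0,0,0,7],
    [1,0,0,0,7],
    [1,0,0,0,7],
    [1,0,0,0,7],
    [1,0,0,0,7],
    [1,0,0,0,7],
  ],
)

```text
time: 1.15
eef_pos: [0.1618, 0.6028, 0.401]
ee_rot: [2.418, 2.0, -0.009]
wrist_force: [0.1, -0.1, -1.5]
gripper_width: 1.001
```

arm_command(
  targets=[
    [1,0,0,0,7],
    [1,0,0,0,7],
    [1,0,0,0,7],
    [1,0,0,0,7],
    [1,-0.014,0.034,0,0],
    [1,-0.014,0.034,0,0],
    [1,-0.014,0.034,0,0],
    [1,-0.014,0.034,0,0],
    [1,-0.014,0.034,0,0],
    [1,-0.014,0.034,0,0],
    [1,-0.014,0.034,0,0],
    [1,-0.014,0.034,0,0],
  ],
)

```text
time: 2.15
eef_pos: [0.2973, 0.3367, 0.3986]
ee_rot: [2.833, 1.338, -0.013]
wrist_force: [1.5, 0.3, 0.7]
gripper_width: 1.003
```

```bash
cat >> h.py <<'E'
def rel(P,yaw=None):
    "tool-frame shift and turn to bring TCP to world P, rod yaw (deg)"
    o=readout.get_obs();M=R.from_rotvec(o['ee_rot']).as_matrix();y0=np.degrees(np.arctan2(M[1,0],M[0,0]))
    print('t',round(o['time'],2),'pos',o['eef_pos'],'yaw',round(y0,2),'tilt z',M[:,2],'F',o['wrist_force'],'g',round(o['gripper_width'],3))
    d=M.T@(np.asarray(P)-o['eef_pos']);print('shift',d,'len',np.linalg.norm(d).round(4),'turn',None if yaw is None else round(y0-yaw,2))
E
python3 -c "
from h import *
rel([.426,.156,.40],52.3);print(readout.get_obs()['joints'])"
```

```text
t 2.15 pos [0.2973 0.3367 0.3986] yaw 50.57 tilt z [-0.0042 -0.0109 -0.9999] F [1.5238 0.3127 0.6696] g 1.003
shift [-0.0579  0.2142  0.    ] len 0.2219 turn -1.73
[-1.4077  0.1137  0.5289  2.0487 -0.0634  1.0066 -1.5352]
```

arm_command(
  targets=[
    [1,-0.01,0.036,0,0],
    [1,-0.01,0.036,0,0],
    [1,-0.01,0.036,0,0],
    [1,-0.01,0.036,0,0],
    [1,-0.01,0.036,0,0],
    [1,-0.008,0.03,0,0],
    [1,0,0,0,0],
  ],
)

```text
time: 2.73
eef_pos: [0.428, 0.1421, 0.4008]
ee_rot: [2.839, 1.333, -0.01]
wrist_force: [-0.5, -1.0, 0.5]
gripper_width: 0.994
```

```bash
python3 -c "
from h import *
rel([.426,.156,.40],52.3);print(readout.get_obs()['joints'])
c=vision.calibration('wrist');im=vision.snapshot('wrist')[:,:,::-1];cv2.imwrite('pics/w1.png',im)
import pickle;pickle.dump(c,open('c1.pkl','wb'))"
```

```text
t 2.73 pos [0.428  0.1421 0.4008] yaw 50.29 tilt z [-0.0033 -0.0075 -1.    ] F [-0.4743 -0.9789  0.5022] g 0.994
shift [ 0.0095 -0.0104  0.0007] len 0.0141 turn -2.01
[-1.0785  0.1265  0.7474  2.0488 -0.0946  1.0073 -0.9771]
```

View pics/w1.png

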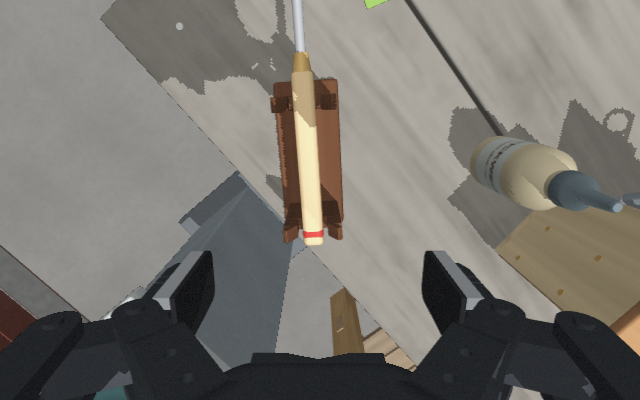

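```bash
python3 - <<'E'
from h import *
import pickle;c=pickle.load(open('c1.pkl','rb'))
im=cv2.imread('pics/w1.png');h=cv2.cvtColor(im,cv2.COLOR_BGR2HSV)
m=cv2.inRange(h,(12,50,150),(32,200,255));m[:,:280]=0;m[:,335:]=0;m[260:]=0
for r in(80,110,140,170,200,225):
    x=np.where(m[r])[0];print(r,x.min(),x.max(),len(x))
f=onz('wrist',(304,72),.08,c);t=onz('wrist',(313.5,244.5),.08,c)
d=f-t;print(f,t,np.linalg.norm(d),np.degrees(np.arctan2(d[1],d[0])),(f+t)/2)
ctr=(f+t)/2
rel([ctr[0],ctr[1],.225],np.degrees(np.arctan2(d[1],d[0])))
for p in((274,83),(337,79)): print(onz('wrist',p,.01,c))
E
```

```text
80 292 312 21
110 294 314 21
140 296 317 22
170 299 319 21
200 301 320 20
225 303 322 20
[0.4739 0.213  0.08  ] [0.386 0.096 0.08 ] 0.14632790930802905 53.05150773538051 [0.43   0.1545 0.08  ]
t 2.78 pos [0.427  0.1439 0.4006] yaw 50.34 tilt z [-0.0041 -0.0074 -1.    ] F [-0.6125 -0.7035  0.4643] g 1.002
shift [ 0.0115 -0.0047  0.1755] len 0.1759 turn -2.71
[0.4455 0.2287 0.01  ]
[0.4952 0.1923 0.01  ]
```

arm_command(
  targets=[
    [1,0.006,-0.003,0,-2.7],
    [1,0.006,-0.003,0.02,0],
    [1,0,0,0.035,0],
    [1,0,0,0.035,0],
    [1,0,0,0,0],
  ],
)

```text
time: 3.2
eef_pos: [0.4286, 0.1596, 0.3086]
ee_rot: [2.806, 1.407, -0.005]
wrist_force: [-2.1, 0.1, -1.0]
gripper_width: 1.0
```

```bash
python3 -c "
from h import *
rel([.430,.155,.225],53.05)"
```

```text
t 3.2 pos [0.4286 0.1596 0.3086] yaw 53.28 tilt z [-0.0018 -0.0036 -1.    ] F [-2.0804  0.1336 -0.9536] g 1.0
shift [-0.0025  0.0038  0.0836] len 0.0837 turn 0.23
```

arm_command(
  targets=[
    [1,-0.002,0.004,0.03,0.2],
    [1,0,0,0.03,0],
    [1,0,0,0.015,0],
    [1,0,0,0.005,0],
    [1,0,0,0,0],
  ],
)

```text
time: 3.62
eef_pos: [0.4307, 0.1592, 0.2301]
ee_rot: [2.808, 1.41, -0.005]
wrist_force: [0.1, 0.8, 0.3]
gripper_width: 0.996
```

```bash
python3 -c "
from h import *
rel([.430,.155,.225],53.05)"
```

```text
t 3.62 pos [0.4307 0.1592 0.2301] yaw 53.32 tilt z [-0.0028 -0.0015 -1.    ] F [0.1328 0.7901 0.3429] g 0.996
shift [-0.0038  0.0019  0.0051] len 0.0066 turn 0.27
```

arm_command(
  targets=[
    [1,-0.003,0.002,0.004,0.2],
    [0.5,0,0,0,0],
    [0.3,0,0,0,0],
    [0.3,0,0,0,0],
    [0.15,0,0,0,0],
    [0,0,0,0,0],
    [0,0,0,0,0],
    [0,0,0,0,0],
    [0,0,0,0,0],
  ],
  grip_force=60,
)

```text
time: 4.37
eef_pos: [0.432, 0.1572, 0.2323]
ee_rot: [-2.806, -1.406, -0.008]
wrist_force: [-0.1, 0.3, -1.7]
gripper_width: 0.193
```

```bash
python3 -c "
from h import *
rel([.430,.155,.33],53.05)"
```

```text
t 4.37 pos [0.432  0.1572 0.2323] yaw 53.22 tilt z [ 0.0031  0.0046 -1.    ] F [-0.1     0.3435 -1.7441] g 0.193
shift [-0.0024 -0.0003 -0.0977] len 0.0977 turn 0.17
```

arm_command(
  targets=[
    [0,0,0,0,0],
    [0,0,0,-0.01,0],
    [0,0,0,-0.02,0],
    [0,0,0,-0.03,0],
    [0,0,0,-0.03,0],
    [0,0,0,-0.03,0],
    [0,0,0,-0.03,0],
    [0,0,0,-0.03,0],
    [0,0,0,-0.03,0],
    [0,0,0,-0.01,0],
    [0,0,0,0,0],
  ],
  grip_force=80,
)

```text
time: 5.28
eef_pos: [0.4304, 0.1523, 0.4661]
ee_rot: [2.814, 1.396, -0.002]
wrist_force: [-0.3, 0.7, -2.3]
gripper_width: 0.188
```

```bash
python3 -c "
from h import *
u=np.array([np.cos(np.radians(12.4)),np.sin(np.radians(12.4))])
e=np.array([.6965,-.111]); P=e-u*.19; print(P)
rel([P[0],P[1],.45],12.4)
print(tri('scene',(324.7,280.7),'side',(283,151)))"
```

```text
[ 0.5109 -0.1518]
t 5.28 pos [0.4304 0.1523 0.4661] yaw 52.78 tilt z [-0.0012 -0.0008 -1.    ] F [-0.3438  0.7185 -2.2794] g 0.188
shift [-0.1934  0.2481  0.0163] len 0.315 turn 40.38
(array([ 0.6965, -0.1107,  0.1921]), np.float64(0.0013893253409854808))
```

arm_command(
  targets=[
    [0,0,0,0,6.7],
    [0,0,0,0,6.7],
    [0,0,0,0,6.7],
    [0,0,0,0,6.7],
    [0,0,0,0,6.7],
    [0,0,0,0,6.7],
    [0,0,0.03,0,0],
    [0,0,0.03,0,0],
    [0,0,0.03,0,0],
    [0,0,0.03,0,0],
    [0,0,0.03,0,0],
    [0,0,0.03,0,0],
  ],
)

```text
time: 6.28
eef_pos: [0.4595, -0.0293, 0.4602]
ee_rot: [3.124, 0.289, -0.017]
wrist_force: [1.7, -0.0, -2.2]
gripper_width: 0.187
```

```bash
python3 -c "
from h import *
rel([.5109,-.1518,.45],12.4);print(readout.get_obs()['joints'])"
```

```text
t 6.28 pos [ 0.4595 -0.0293  0.4602] yaw 10.57 tilt z [-0.0103 -0.0049 -0.9999] F [ 1.7245 -0.0328 -2.2289] g 0.187
shift [0.0282 0.1298 0.0102] len 0.1332 turn -1.83
[-0.9249  0.0817  0.9807  1.956  -0.0683  1.1509 -1.3035]
```

arm_command(
  targets=[
    [0,0.007,0.028,0,-1.8],
    [0,0.007,0.028,0,0],
    [0,0.006,0.028,0,0],
    [0,0.006,0.028,0,0],
    [0,0,0,0,0],
  ],
)

```text
time: 6.7
eef_pos: [0.5068, -0.1452, 0.4568]
ee_rot: [3.119, 0.33, -0.024]
wrist_force: [0.5, -1.3, -1.7]
gripper_width: 0.187
```

```bash
python3 -c "
from h import *
rel([.5109,-.1518,.45],12.4);print(readout.get_obs()['joints'])
for n in('scene','side'):
  cv2.imwrite(f'pics/{n}2.png',vision.snapshot(n)[:,:,::-1])
a=crop('pics/scene2.png',225,155,140,195,3);b=crop('pics/side2.png',270,85,126,195,3)
cv2.imwrite('pics/c2.png',np.hstack([a,b]))"
```

```text
t 6.7 pos [ 0.5068 -0.1452  0.4568] yaw 12.06 tilt z [-0.0144 -0.0064 -0.9999] F [ 0.4531 -1.34   -1.6696] g 0.187
shift [0.0027 0.0073 0.0068] len 0.0103 turn -0.34
[-0.6098  0.3056  1.0119  1.8136 -0.2664  1.1863 -0.8748]
```

View pics/c2.png

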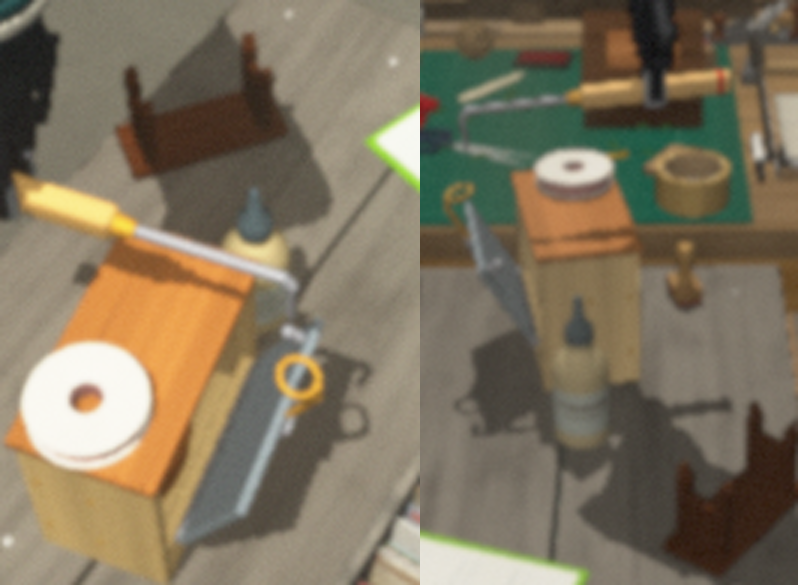

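```bash
cat >> h.py <<'E'
def cs(p):return (p[0]/3+225,p[1]/3+155)
def cd(p,y=85):return ((p[0]-420)/3+270,p[1]/3+y)
E
python3 - <<'E'
from h import *
r,er=tri('scene',cs((299,377)),'side',cd((459,195)))
t,et=tri('scene',cs((291,314)),'side',cd((464,148)))
k,ek=tri('scene',cs((292,283)),'side',cd((464,111)))
print('ring',r,er,'tip',t,et,'corner',k,ek)
o=readout.get_obs();M=R.from_rotvec(o['ee_rot']).as_matrix()
print('ring-tip in tool',M.T@(r-t),'corner vs TCP tool',M.T@(k-o['eef_pos']))
print('pin pred',o['eef_pos']+M@[.19,0,.195])
E
```

```text
ring [ 0.6969 -0.112   0.1946] 0.0006549736437442237 tip [ 0.6861 -0.1044  0.2498] 0.0016010325214079436 corner [ 0.6854 -0.1063  0.2871] 0.0026098982357617615
ring-tip in tool [0.0098 0.0096 0.055 ] corner vs TCP tool [0.1853 0.0029 0.1665]
pin pred [ 0.6889 -0.1026  0.2585]
```

arm_command(
  targets=[
    [0,0.005,0.005,0,-0.3],
    [0,0.004,0.004,0,0],
    [0,0,0,0.01,0],
    [0,0,0,0.01,0],
    [0,0,0,0,0],
  ],
)

```text
time: 7.22
eef_pos: [0.5171, -0.1459, 0.4334]
ee_rot: [3.121, 0.349, -0.027]
wrist_force: [-0.2, 0.3, -1.7]
gripper_width: 0.194
```

```bash
python3 -c "
from h import *
rel([.5175,-.1525,.392],12.4);o=readout.get_obs();print(o['joints'])
for n in('scene','side'):
  cv2.imwrite(f'pics/{n}3.png',vision.snapshot(n)[:,:,::-1])
a=crop('pics/scene3.png',295,225,66,100,6);b=crop('pics/side3.png',260,110,66,100,6)
cv2.imwrite('pics/c3.png',np.hstack([a,b]))"
```

```text
t 7.22 pos [ 0.5171 -0.1459  0.4334] yaw 12.78 tilt z [-0.0167 -0.0028 -0.9999] F [-0.1584  0.2936 -1.697 ] g 0.194
shift [-0.0004  0.0066  0.0414] len 0.042 turn 0.38
[-0.5678  0.356   0.9808  1.8182 -0.3127  1.1531 -0.8304]
```

View pics/c3.png

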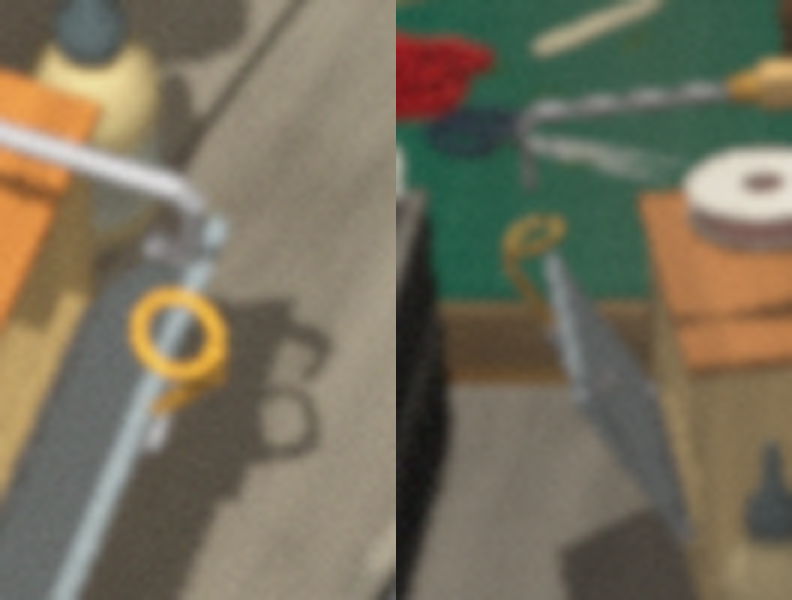

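```bash
cat >> h.py <<'E'
def m2(pr,pk,tip=None):
    r,er=tri('scene',pr[0],'side',pr[1]);k,ek=tri('scene',pk[0],'side',pk[1])
    o=readout.get_obs();M=R.from_rotvec(o['ee_rot']).as_matrix()
    print('ring',r,er,'pin',k,ek,'tool diff',M.T@(r-k))
E
python3 - <<'E'
from h import *
s=lambda x,y:(295+x/6,225+y/6)
d=lambda x,y:(260+(x-396)/6,110+y/6)
m2((s(178,334),d(534,234)),(s(196,193),d(527,118)))
m2((s(178,334),d(534,234)),(s(197,240),d(530,186)))
E
```

```text
ring [ 0.6972 -0.1134  0.1972] 0.00016155732250887716 pin [ 0.6949 -0.1028  0.2648] 0.002439461222084921 tool diff [0.0009 0.0108 0.0676]
ring [ 0.6972 -0.1134  0.1972] 0.00016155732250887716 pin [ 0.6946 -0.0984  0.231 ] 1.706318684069724e-05 tool diff [-0.0002  0.0152  0.0339]
```

arm_command(
  targets=[
    [0,0,0.006,0,0.2],
    [0,0,0.005,0,0.2],
    [0,0,0,0.008,0],
    [0,0,0,0.004,0],
    [0,0,0,0,0],
  ],
)

```text
time: 7.73
eef_pos: [0.5197, -0.1581, 0.4227]
ee_rot: [3.122, 0.337, -0.022]
wrist_force: [-0.2, 1.0, -1.1]
gripper_width: 0.195
```

```bash
python3 -c "
from h import *
rel([.5175,-.1555,.392],12.4)
for n in('scene','side'):
  cv2.imwrite(f'pics/{n}4.png',vision.snapshot(n)[:,:,::-1])
a=crop('pics/scene4.png',295,225,66,100,6);b=crop('pics/side4.png',260,110,66,100,6)
cv2.imwrite('pics/c4.png',np.hstack([a,b]))"
```

```text
t 7.73 pos [ 0.5197 -0.1581  0.4227] yaw 12.33 tilt z [-0.0139 -0.0028 -0.9999] F [-0.2453  0.9553 -1.14  ] g 0.195
shift [-0.0012 -0.003   0.0307] len 0.0309 turn -0.07
```

View pics/c4.png

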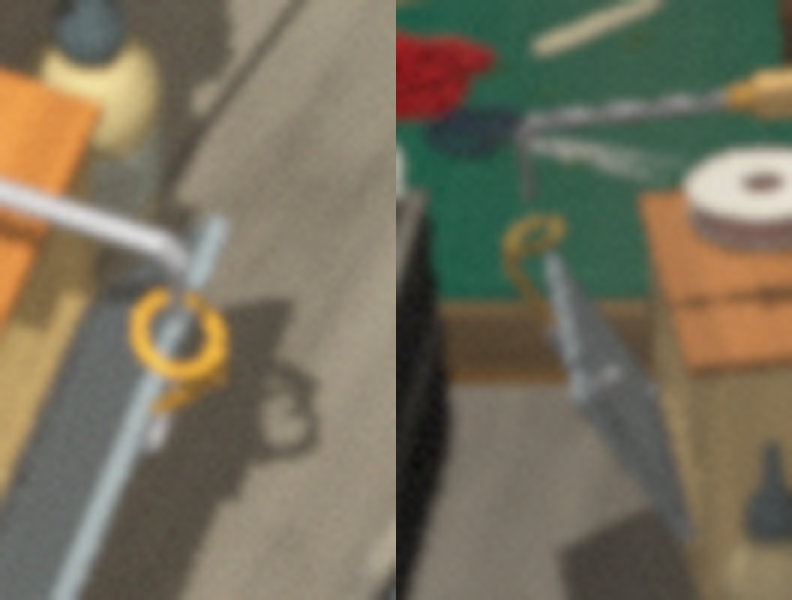

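```bash
python3 - <<'E'
from h import *
s=lambda x,y:(295+x/6,225+y/6)
d=lambda x,y:(260+(x-396)/6,110+y/6)
m2((s(178,334),d(534,234)),(s(180,248),d(524,127)))
m2((s(178,334),d(534,234)),(s(184,308),d(529,196)))
E
```

```text
ring [ 0.6972 -0.1134  0.1972] 0.00016155732250887716 pin [ 0.6984 -0.1161  0.2541] 0.0012294168173989796 tool diff [ 0.0002 -0.0029  0.0569]
ring [ 0.6972 -0.1134  0.1972] 0.00016155732250887716 pin [ 0.699  -0.1146  0.2174] 0.0018408520200239337 tool diff [-0.0012 -0.0016  0.0202]
```

arm_command(
  targets=[
    [0,0,-0.002,0.005,0],
    [0,0,0,0.007,0],
    [0,0,0,0.007,0],
    [0,0,0,0.006,0],
    [0,0,0,0.004,0],
    [0,0,0,0,0],
  ],
)

```text
time: 8.33
eef_pos: [0.5188, -0.1553, 0.3909]
ee_rot: [3.122, 0.339, -0.022]
wrist_force: [-0.4, -0.8, -1.7]
gripper_width: 0.192
```

```bash
python3 -c "
from h import *
rel([.5175,-.1555,.392],12.4)"
```

```text
t 8.33 pos [ 0.5188 -0.1553  0.3909] yaw 12.4 tilt z [-0.0138 -0.0024 -0.9999] F [-0.3539 -0.7598 -1.7267] g 0.192
shift [-0.0014 -0.0001 -0.0011] len 0.0017 turn -0.0
```

arm_command(
  targets=[
    [0,-0.004,0,0,0],
    [0,-0.004,0,0,0],
    [0,-0.004,0,0,0],
    [0,-0.004,0,0,0],
    [0,-0.004,0,0,0],
    [0,-0.004,0,0,0],
    [0,-0.004,0,0,0],
    [0,0,0,0,0],
  ],
)

```text
time: 9.0
eef_pos: [0.4889, -0.1623, 0.3924]
ee_rot: [3.122, 0.339, -0.017]
wrist_force: [0.1, 0.2, -1.4]
gripper_width: 0.19
```

```bash
cat >> h.py <<'E'
def st():
    o=readout.get_obs();M=R.from_rotvec(o['ee_rot']).as_matrix();p0=np.array([.5188,-.1553,.3909]);a=np.radians(12.4)
    B=np.array([[np.cos(a),np.sin(a),0],[-np.sin(a),np.cos(a),0],[0,0,1]])
    print('t',round(o['time'],2),'d_box mm',1e3*B@(o['eef_pos']-p0),'F_box',B@o['wrist_force'],'yaw',np.degrees(np.arctan2(M[1,0],M[0,0])).round(2),'tz',M[:,2],'g',o['gripper_width'].round(3))
    return o
E
python3 -c "
from h import *
st()
for n in('scene','side'):
  cv2.imwrite(f'pics/{n}5.png',vision.snapshot(n)[:,:,::-1])
a=crop('pics/scene5.png',280,225,66,100,6);b=crop('pics/side5.png',260,110,66,100,6)
cv2.imwrite('pics/c5.png',np.hstack([a,b]))"
```

```text
Traceback (most recent call last):
  File "h.py", line 33, in st
    print('t',round(o['time'],2),'d_box mm',1e3*B@(o['eef_pos']-p0),'F_box',B@o['wrist_force'],'yaw',np.degrees(np.arctan2(M[1,0],M[0,0])).round(2),'tz',M[:,2],'g',o['gripper_width'].round(3))
                                                                                                                                                                    ^^^^^^^^^^^^^^^^^^^^^^^^
AttributeError: 'float' object has no attribute 'round'
```

```bash
sed -i "s/,'g',o\['gripper_width'\].round(3))/,'g',o['gripper_width'])/" h.py
python3 -c "
from h import *
st()
for n in('scene','side'):
  cv2.imwrite(f'pics/{n}5.png',vision.snapshot(n)[:,:,::-1])
a=crop('pics/scene5.png',280,225,66,100,6);b=crop('pics/side5.png',260,110,66,100,6)
cv2.imwrite('pics/c5.png',np.hstack([a,b]))"
```

```text
t 9.0 d_box mm [-30.698   -0.3704   1.5331] F_box [ 0.1494  0.1338 -1.4222] yaw 12.39 tz [-0.0105 -0.0021 -0.9999] g 0.19046485624896964
```

View pics/c5.png

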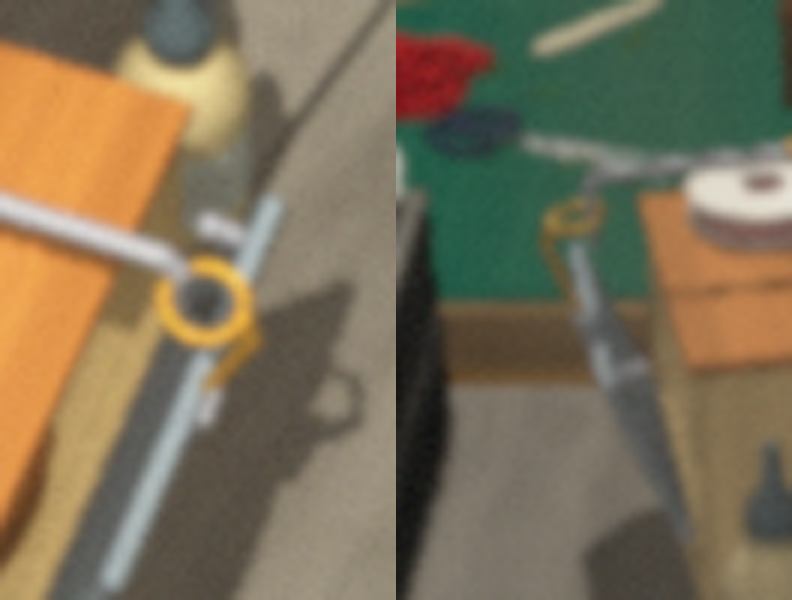

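```bash
python3 - <<'E'
from h import *
print(tri('scene',(280+206/6,225+300/6),'side',(260+(574-396)/6,110+217/6)))
E
```

```text
(array([ 0.6766, -0.1173,  0.2047]), np.float64(0.000639989026512619))
```

arm_command(
  targets=[
    [0,-0.004,0,0,0],
    [0,-0.004,0,0,0],
    [0,-0.004,0,0,0],
    [0,-0.004,0,0,0],
    [0,-0.004,0,0,0],
    [0,-0.002,0,0,0],
    [0,0,0,0,0],
  ],
)

```text
time: 9.68
eef_pos: [0.4661, -0.167, 0.3926]
ee_rot: [3.122, 0.34, -0.016]
wrist_force: [2.0, 0.7, -0.7]
gripper_width: 0.19
```

```bash
python3 -c "
from h import *
st()"
```

```text
t 9.68 d_box mm [-53.9733  -0.1309   1.7235] F_box [ 2.0719  0.21   -0.6636] yaw 12.45 tz [-0.0102 -0.0025 -0.9999] g 0.19020341097001253
```

arm_command(
  targets=[
    [0,-0.003,0,0,0],
    [0,-0.003,0,0,0],
    [0,-0.003,0,0,0],
    [0,-0.003,0,0,0],
    [0,0,0,0,0],
  ],
)

```text
time: 10.1
eef_pos: [0.4532, -0.1698, 0.3927]
ee_rot: [3.122, 0.341, -0.016]
wrist_force: [1.2, 0.8, -1.1]
gripper_width: 0.186
```

arm_command(
  targets=[
    [0,-0.002,0,0,0],
    [0,-0.002,0,0,0],
    [0,-0.002,0,0,0],
    [0,-0.002,0,0,0],
  ],
)

```text
time: 10.43
eef_pos: [0.4449, -0.1716, 0.3928]
ee_rot: [3.121, 0.341, -0.017]
wrist_force: [2.5, 1.6, -1.8]
gripper_width: 0.193
```

```bash
python3 -c "
from h import *
st()"
```

```text
t 10.43 d_box mm [-75.6919  -0.0159   1.8508] F_box [ 2.7597  1.0502 -1.8126] yaw 12.47 tz [-0.0104 -0.0028 -0.9999] g 0.1931257516931334
```

arm_command(
  targets=[
    [0,-0.002,0,0,0],
    [0,-0.002,0,0,0],
    [0,-0.002,0,0,0],
  ],
)

```text
time: 10.68
eef_pos: [0.4387, -0.1729, 0.3928]
ee_rot: [3.121, 0.341, -0.016]
wrist_force: [9.1, 1.8, -3.9]
gripper_width: 0.193
```

arm_command(
  targets=[
    [0,-0.002,0,0,0],
    [0,-0.002,0,0,0],
  ],
)

```text
time: 10.85
eef_pos: [0.4353, -0.1734, 0.3931]
ee_rot: [3.12, 0.342, -0.011]
wrist_force: [9.2, 0.4, -5.8]
gripper_width: 0.192
```

```bash
python3 -c "
from h import *
st()"
```

```text
t 10.85 d_box mm [-85.482    0.2601   2.236 ] F_box [ 9.0384 -1.5284 -5.8272] yaw 12.52 tz [-0.007  -0.0035 -1.    ] g 0.19173777379328835
```

arm_command(
  targets=[
    [0,-0.0015,0,0,0],
    [0,-0.0015,0,0,0],
  ],
)

```text
time: 11.02
eef_pos: [0.4324, -0.1738, 0.3932]
ee_rot: [3.12, 0.343, -0.01]
wrist_force: [6.6, 1.3, -5.5]
gripper_width: 0.188
```

arm_command(
  targets=[
    [0,-0.0015,0,0,0],
    [0,-0.0015,0,0,0],
  ],
)

```text
time: 11.18
eef_pos: [0.4292, -0.1742, 0.393]
ee_rot: [3.12, 0.344, -0.01]
wrist_force: [2.6, 1.5, -3.2]
gripper_width: 0.189
```

```bash
python3 -c "
from h import *
st()"
```

```text
t 11.18 d_box mm [-91.5669   0.7372   2.1448] F_box [ 2.9088  0.9022 -3.1745] yaw 12.58 tz [-0.0059 -0.0038 -1.    ] g 0.18852832288615423
```

Force is falling: going over the catch. Continue to the hard stop.

arm_command(
  targets=[
    [0,-0.0015,0,0,0],
    [0,-0.0015,0,0,0],
  ],
)

```text
time: 11.35
eef_pos: [0.4258, -0.175, 0.393]
ee_rot: [3.12, 0.344, -0.011]
wrist_force: [5.1, 0.1, -2.9]
gripper_width: 0.193
```

arm_command(
  targets=[
    [0,-0.0015,0,0,0],
    [0,-0.0015,0,0,0],
  ],
)

```text
time: 11.52
eef_pos: [0.4237, -0.1754, 0.3936]
ee_rot: [3.119, 0.345, -0.004]
wrist_force: [17.2, 3.6, -6.2]
gripper_width: 0.19
```

```bash
python3 -c "
from h import *
st()"
```

```text
t 11.52 d_box mm [-97.1962   0.8087   2.6715] F_box [17.5223 -0.198  -6.2028] yaw 12.61 tz [-0.0023 -0.0041 -1.    ] g 0.19002366909901877
```

arm_command(
  targets=[
    [0,0.002,0,0,0],
    [0,0.003,0,0,0],
    [0,0.003,0,0,0],
    [0,0,0,0,0],
  ],
)

```text
time: 11.85
eef_pos: [0.4315, -0.1738, 0.3938]
ee_rot: [3.119, 0.344, -0.004]
wrist_force: [0.4, -0.1, -1.9]
gripper_width: 0.189
```

```bash
python3 -c "
from h import *
st();print(readout.get_obs()['joints'])
for n in('scene','side'):
  cv2.imwrite(f'pics/{n}6.png',vision.snapshot(n)[:,:,::-1])
a=crop('pics/scene6.png',265,225,66,100,6);b=crop('pics/side6.png',270,110,66,100,6)
cv2.imwrite('pics/c6.png',np.hstack([a,b]))"
```

```text
t 11.85 d_box mm [-89.1837   0.7066   2.8727] F_box [ 0.3313 -0.1719 -1.9369] yaw 12.59 tz [-0.0019 -0.0036 -1.    ] g 0.18908628473124336
[-0.595   0.2313  1.0405  2.0324 -0.2319  1.0031 -0.791 ]
```

View pics/c6.png

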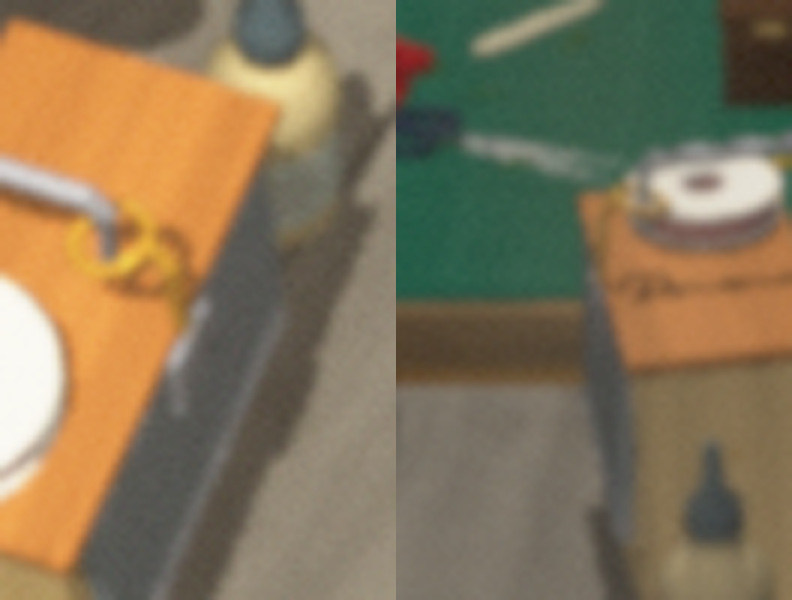

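arm_command(
  targets=[
    [0,0,0,-0.005,0],
    [0,0,0,-0.006,0],
    [0,0,0,-0.006,0],
  ],
)

```text
time: 12.2
eef_pos: [0.4305, -0.1742, 0.411]
ee_rot: [3.119, 0.342, -0.008]
wrist_force: [0.0, -0.3, -1.4]
gripper_width: 0.193
```

arm_command(
  targets=[
    [0,0,0,-0.008,0],
    [0,0,0,-0.01,0],
    [0,0,0,-0.01,0],
    [0,0,0,-0.01,0],
    [0,0,0,-0.01,0],
    [0,0,0,-0.01,0],
    [0,0,0,0,0],
  ],
)

```text
time: 12.78
eef_pos: [0.4306, -0.1749, 0.4779]
ee_rot: [3.12, 0.34, -0.002]
wrist_force: [0.3, 0.5, -1.4]
gripper_width: 0.191
```

```bash
python3 -c "
from h import *
st();rel([.432,.157,.46],53.2);print(readout.get_obs()['joints'])"
```

```text
t 12.78 d_box mm [-90.3431  -0.1791  87.0128] F_box [ 0.4242  0.4031 -1.4354] yaw 12.44 tz [-0.0012 -0.0035 -1.    ] g 0.19136284317792124
t 12.78 pos [ 0.4306 -0.1749  0.4779] yaw 12.44 tilt z [-0.0012 -0.0035 -1.    ] F [ 0.3278  0.4848 -1.4354] g 0.191
shift [ 0.0729 -0.3238  0.0168] len 0.3324 turn -40.76
[-0.7081  0.0749  1.0907  1.9261 -0.0678  1.1815 -0.9464]
```

arm_command(
  targets=[
    [0,0.007,-0.03,0,0],
    [0,0.007,-0.03,0,0],
    [0,0.007,-0.03,0,0],
    [0,0.007,-0.03,0,0],
    [0,0.007,-0.03,0,0],
    [0,0.007,-0.03,0,0],
    [0,0.007,-0.03,0,0],
    [0,0.007,-0.03,0,0],
    [0,0.007,-0.03,0,0],
    [0,0,0,0,-5],
  ],
)

```text
time: 13.62
eef_pos: [0.4321, 0.1135, 0.4787]
ee_rot: [3.105, 0.466, 0.004]
wrist_force: [-0.2, 0.2, -1.3]
gripper_width: 0.193
```

arm_command(
  targets=[
    [0,0,0,0,-7],
    [0,0,0,0,-7],
    [0,0,0,0,-7],
    [0,0,0,0,-7],
    [0,0,0,0,-6],
    [0,0,0,0,0],
  ],
)

```text
time: 14.12
eef_pos: [0.4313, 0.1169, 0.4778]
ee_rot: [2.813, 1.391, -0.001]
wrist_force: [0.5, 0.3, -1.5]
gripper_width: 0.188
```

```bash
python3 -c "
from h import *
rel([.432,.157,.34],53.2);print(readout.get_obs()['joints'])"
```

```text
t 14.12 pos [0.4313 0.1169 0.4778] yaw 52.63 tilt z [ 0.0007 -0.0036 -1.    ] F [ 0.5123  0.2793 -1.4691] g 0.188
shift [ 0.0326 -0.0242  0.1376] len 0.1435 turn -0.57
[-1.0673  0.005   0.7438  1.9574  0.0002  1.1809 -0.9758]
```

arm_command(
  targets=[
    [0,0.016,-0.012,0.02,-0.6],
    [0,0.016,-0.012,0.03,0],
    [0,0,0,0.03,0],
    [0,0,0,0.03,0],
    [0,0,0,0.02,0],
    [0,0,0,0,0],
  ],
)

```text
time: 14.62
eef_pos: [0.4321, 0.1584, 0.344]
ee_rot: [2.822, 1.375, 0.007]
wrist_force: [0.7, -0.7, -1.5]
gripper_width: 0.191
```

```bash
python3 -c "
from h import *
rel([.432,.157,.29],53.2)
c=vision.calibration('wrist');cv2.imwrite('pics/w7.png',vision.snapshot('wrist')[:,:,::-1])
import pickle;pickle.dump(c,open('c7.pkl','wb'))
s=cv2.imwrite('pics/side7.png',vision.snapshot('side')[:,:,::-1])
a=crop('pics/w7.png',150,0,340,300,1.5);b=crop('pics/side7.png',310,165,90,150,3)
cv2.imwrite('pics/c7.png',np.hstack([a,b]))"
```

```text
t 14.62 pos [0.4321 0.1584 0.344 ] yaw 51.94 tilt z [ 0.0048 -0.0003 -1.    ] F [ 0.7068 -0.666  -1.4981] g 0.191
shift [-0.0013  0.0006  0.054 ] len 0.054 turn -1.26
```

View pics/c7.png

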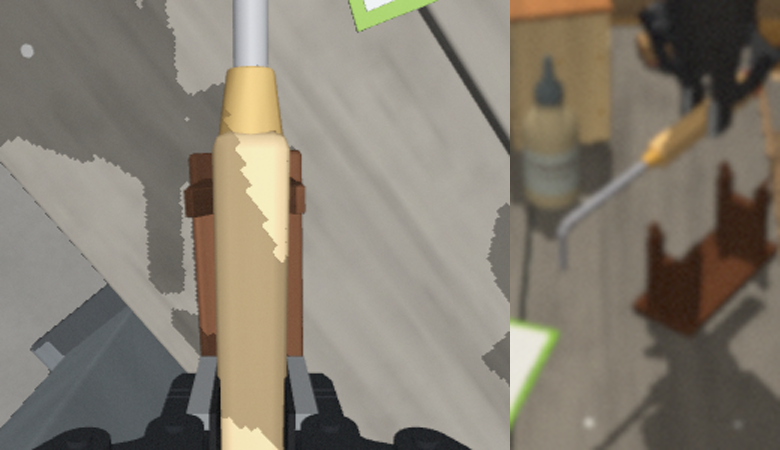

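```bash
python3 - <<'E'
from h import *
import pickle;c=pickle.load(open('c7.pkl','rb'))
o=readout.get_obs();M=R.from_rotvec(o['ee_rot']).as_matrix()
w=lambda x,y:(150+x/1.5,y/1.5)
for p in(w(250,136),w(252,420)): print(M.T@(onz('wrist',p,.192,c)-o['eef_pos']))
# rest uprights front top corners (z .09)
a,b=onz('wrist',w(188,182),.09,c),onz('wrist',w(304,182),.09,c);print(a,b,np.linalg.norm(a-b),(a+b)/2, M.T@((a+b)/2-o['eef_pos']))
rel([.432,.157,.29],53.2)
E
```

```text
[ 0.0683 -0.001   0.1556]
[-0.0017 -0.0006  0.1552]
[0.4451 0.2162 0.09  ] [0.4832 0.1864 0.09  ] 0.04837971025859824 [0.4642 0.2013 0.09  ] [ 0.0514 -0.0032  0.2575]
t 14.72 pos [0.4331 0.1584 0.3472] yaw 51.98 tilt z [ 0.0076  0.0017 -1.    ] F [ 0.5686  0.2567 -1.3114] g 0.186
shift [-0.0021 -0.0003  0.0571] len 0.0572 turn -1.22
```

arm_command(
  targets=[
    [0,0,0,0.01,-1.2],
    [0,0,0,0.02,0],
    [0,0,0,0.02,0],
    [0,0,0,0,0],
  ],
)

```text
time: 15.05
eef_pos: [0.4362, 0.1596, 0.303]
ee_rot: [-2.812, -1.399, -0.029]
wrist_force: [-0.3, -0.4, -2.4]
gripper_width: 0.191
```

```bash
python3 -c "
from h import *
rel([.432,.157,.233],53.2)"
```

```text
t 15.05 pos [0.4362 0.1596 0.303 ] yaw 52.92 tilt z [ 0.0161  0.0089 -0.9998] F [-0.2714 -0.4251 -2.4088] g 0.191
shift [-0.0057 -0.0023  0.0699] len 0.0701 turn -0.28
```

arm_command(
  targets=[
    [0,-0.003,-0.001,0.015,-0.3],
    [0,-0.003,-0.001,0.015,0],
    [0,0,0,0.008,0],
    [0,0,0,0,0],
  ],
)

```text
time: 15.38
eef_pos: [0.4344, 0.1575, 0.271]
ee_rot: [-2.808, -1.4, -0.043]
wrist_force: [-0.2, -0.2, -2.4]
gripper_width: 0.188
```

```bash
python3 -c "
from h import *
rel([.432,.157,.233],53.2)"
```

```text
t 15.38 pos [0.4344 0.1575 0.271 ] yaw 53.02 tilt z [ 0.0229  0.015  -0.9996] F [-0.2296 -0.1786 -2.4047] g 0.188
shift [-0.0028 -0.002   0.038 ] len 0.0381 turn -0.18
```

arm_command(
  targets=[
    [0,-0.001,-0.002,0.01,-0.2],
    [0,-0.001,0,0.01,0],
    [0,0,0,0.006,0],
    [0,0,0,0,0],
  ],
)

```text
time: 15.72
eef_pos: [0.4336, 0.1586, 0.2464]
ee_rot: [-2.804, -1.405, -0.051]
wrist_force: [-1.0, -0.1, -2.2]
gripper_width: 0.194
```

```bash
python3 -c "
from h import *
rel([.432,.157,.233],53.2)"
```

```text
t 15.72 pos [0.4336 0.1586 0.2464] yaw 53.23 tilt z [ 0.0271  0.0187 -0.9995] F [-0.9627 -0.0754 -2.1884] g 0.194
shift [-0.0026 -0.0004  0.0134] len 0.0136 turn 0.03
```

Inside the flare with no lateral contact; lower until it touches.

arm_command(
  targets=[
    [0,0,0,0.005,0],
    [0,0,0,0.004,0],
    [0,0,0,0,0],
  ],
)

```text
time: 15.97
eef_pos: [0.4341, 0.1589, 0.2367]
ee_rot: [-2.805, -1.405, -0.051]
wrist_force: [0.6, 0.8, -1.5]
gripper_width: 0.193
```

arm_command(
  targets=[
    [0,0,0,0.003,0],
    [0,0,0,0,0],
  ],
)

```text
time: 16.13
eef_pos: [0.4344, 0.1589, 0.2335]
ee_rot: [-2.805, -1.405, -0.051]
wrist_force: [-1.0, 0.1, 1.3]
gripper_width: 0.191
```

arm_command(
  targets=[
    [0,0,0,0.002,0],
    [0,0,0,0,0],
  ],
)

```text
time: 16.3
eef_pos: [0.4346, 0.159, 0.2321]
ee_rot: [-2.804, -1.404, -0.051]
wrist_force: [-3.5, -1.0, 4.0]
gripper_width: 0.192
```

arm_command(
  targets=[
    [0.3,0,0,0,0],
    [0.4,0,0,0,0],
    [0.6,0,0,0,0],
    [0.9,0,0,0,0],
    [0.9,0,0,0,0],
    [0.9,0,0,0,0],
  ],
)

```text
time: 16.8
eef_pos: [0.435, 0.159, 0.2326]
ee_rot: [-2.804, -1.404, -0.054]
wrist_force: [0.7, 0.6, 0.7]
gripper_width: 0.898
```

arm_command(
  targets=[
    [0.9,0,0,-0.015,0],
    [0.9,0,0,-0.025,0],
    [0.9,0,0,-0.03,0],
    [0.9,0,0,-0.035,0],
    [0.9,0,0,-0.035,0],
    [0.9,0,0,-0.035,0],
    [0.9,0,0,-0.02,0],
    [0.9,0,0,0,0],
  ],
)

```text
time: 17.47
eef_pos: [0.4291, 0.1536, 0.4348]
ee_rot: [-2.809, -1.4, -0.045]
wrist_force: [0.1, -0.0, 0.1]
gripper_width: 0.898
```

```bash
python3 -c "
from h import *
rel([.432,.157,.42],53.2)
cv2.imwrite('pics/w8.png',vision.snapshot('wrist')[:,:,::-1])
for n in('scene','side'): cv2.imwrite(f'pics/{n}8.png',vision.snapshot(n)[:,:,::-1])
a=crop('pics/scene8.png',225,145,135,200,3);b=crop('pics/side8.png',270,125,130,200,3)
cv2.imwrite('pics/c8.png',np.hstack([a,b]))"
```

```text
t 17.47 pos [0.4291 0.1536 0.4348] yaw 53.01 tilt z [ 0.0243  0.0153 -0.9996] F [ 0.1067 -0.0396  0.1257] g 0.898
shift [0.0041 0.0001 0.0149] len 0.0155 turn -0.19
```

View pics/c8.png

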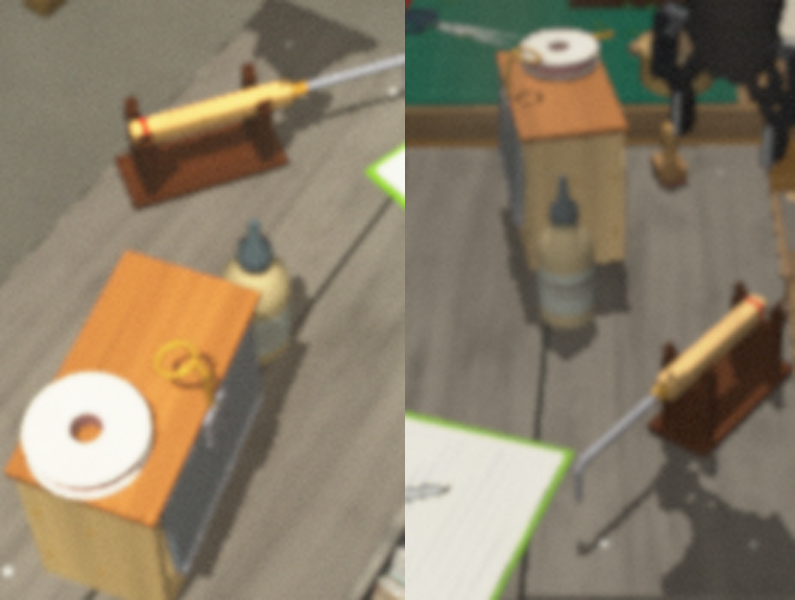

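View pics/w8.png

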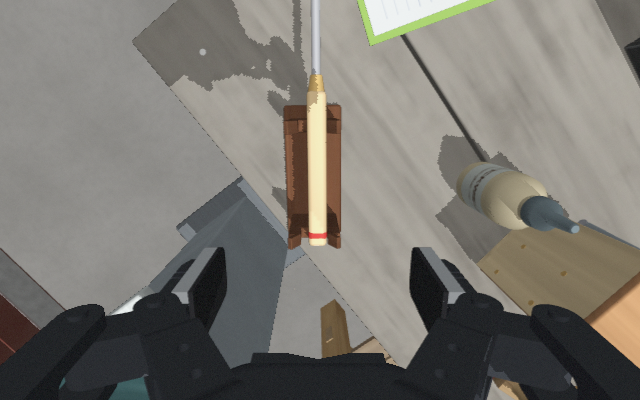

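```bash
python3 -c "
from h import *
r,e=tri('scene',(285,265.8),'side',(309.5,143));print(r,e,'x rel hinge',(r[:2]-[.642,-.128])@[.977,.215])
from workcell import ctrl
print(ctrl.close_job())"
```

```text
[ 0.6181 -0.1322  0.2074] 0.00019124368082714218 x rel hinge -0.024275540741125482
the job is handed in; nothing more can be done
None
```

The flap is shut and held by its catch, and the hook rod is back in both slots of its rest with the hook hanging down. I handed the job in at about 17.5 s of the 72 s allowed; handing in reports no verdict.

- **Closing the flap:** the pull rose to about 9 N, fell to about 3 N as the catch went over, then climbed to 17.5 N at the hard stop. I backed off to zero load and lifted the pin out with no added force.
- **Flap after unhooking:** in the last pictures it is still shut. I measured the ring at z = 0.207 m and 24 mm in front of the hinge line, which is an angle of about -0.05. The pull distance had suggested about -0.10. Both are within the stop's range, and the gap is about 7 mm at the ring. I put it down to measuring error and a few millimetres of rod slip in the grip, and did not check it further.
- **Rod in its rest:** the last views show it lying in both slots, pin down, and the gripper clear with zero force.
- **Other items:** the glue bottle, stamp and spool look unmoved by eye. I did not measure them again.

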